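# Show the rose swatch plate, label up

## Task

Lift the brass keeper bar off the swatch rack and hang it by its ring eye on the upturned peg of the white stand, letting it go. Then draw the rose swatch plate out of the rack, touching only its clear part (the notched corner marks its frosted, labelled end), and finish holding it still in the gripper about 12 cm above the white photo card, tipped about 45 degrees so that the label side looks upward; do not put it down or let go. Leave the teal plate in the rack and do not disturb the other things on the desk.

Things in the scene. Friction and masses are not known exactly. Their poses are not given: they have to be found in the camera images.
- rack: Fixed wooden rack, 118 x 170 mm, 20 mm high, at any yaw; origin at the centre of its underside, on the desk. Two slots along its x (103 mm long, 10 wide, 14 deep, floor 6 mm above the desk) at rack y = +30 and -30 mm, a plate in each. Posts at y = +72 and -72 mm (23 x 12 mm) carry the keeper bar 64 mm above the desk between 8 mm high lips.
- rose_center (a point): Centre of the loose rose swatch plate: clear acrylic with a rose-red patch on both faces and the upper edge, 100 mm long (x), 8 mm thick (y), 48 mm high (z), about 36 g, on a long edge in either slot (centre 30 mm above the desk). x points to the frosted end, y out of the label face, z from the lower to the notched long edge (up at the start). Clear part: x = -50 to +20 mm.
- rose_frost: Frosted grey-white end of the rose plate, fixed to it: plate x = +20 to +50 mm; origin at the middle of its lower edge; plate's axes. Pale yellow label on its +y face only (-y face plain). Its upper outer corner (x = +50, z = +24 mm from the plate's centre) is notched, 9 x 9 mm: with the notched edge up and the notch on your left, the label faces you.
- teal_center (a point): Centre of the loose teal swatch plate: the same plate with a teal patch, in the other slot, turned end for end. It stays in the rack.
- keeper: Loose brass keeper bar with its ring, about 70 g; origin at the centre of the bar's underside. Bar 172 mm long (x), 14 mm wide (y), 10 mm high (z); lies on the rack posts, 10 mm over the plates, underside 64 mm above the desk.
- keeper_grip (a point): Good grasp point of the keeper bar, near its balance point: 14 mm from the bar's middle towards the ring, half-way up (5 mm above its underside). x along the bar to the ring, y across it.
- keeper_eye (a point): Centre of the keeper's ring eye (outer diameter 40 mm, hole 26 mm, 7 mm thick, hole axis along z), 104 mm from the bar's middle, 90 mm from the grip point.
- peg_stand: Fixed white stand: round foot 100 mm across, 12 mm high, column 16 mm across, 270 mm high; origin at the foot's centre on the desk. A peg of 8 mm round rod leaves the column 250 mm above the desk, runs level along the stand's -x and turns up at its end (the level part ends 58 mm from the column axis, the tip lies 74 mm out).
- peg_stand_tip (a point): Top end of the upturned peg, 272 mm above the desk (centre line; the round end is 4 mm higher). An eye is lowered over it; when the bar is let go it swings down and hangs from the level part.
- peg_saddle (a point): Middle of the level part of the peg, on its centre line, 250 mm above the desk, 35 mm from the column axis; the eye hangs anywhere along the level part.
- card: Fixed white photo card with a pink border, 130 x 130 mm, 3 mm thick, flat on the desk; origin at the centre of its underside.
- polish_red: Loose red nail-polish bottle, 30 x 30 mm, 77 mm high; leave alone.
- polish_lilac: Loose lilac nail-polish bottle, same size; leave alone.
- polish_nude: Loose skin-tone nail-polish bottle, same size; leave alone.
- cream_jar: Loose white cream jar, 60 mm across, 50 mm high; leave alone.
- compact: Loose round powder compact, 70 mm across, 18 mm high; leave alone.
- brush_cup: Loose dark cup of make-up brushes, 68 mm across, 165 mm high in all; leave alone.
- rose: The rose plate as a whole (with its frosted end); origin at the middle of its lower edge, 24 mm below its centre; same axes.

How it is judged:
On the way, in this order (a step that is already met when the one before it is completed fails the run):
1. the keeper bar hangs by its eye on the peg, let go (distance between keeper_eye and peg_saddle below 0.042 m and height (world z) of keeper_grip between 0.11 and 0.19 m and contact force between keeper and peg_stand above 0.1 N and contact force between the fingers and keeper below 0.05 N), for 0.3 s.
2. the rose plate is drawn clear of the rack by the gripper (height (world z) of rose_center above 0.06 m and contact force between the fingers and rose above 0.5 N and contact force between rose and rack below 0.05 N), for 0.2 s.
At the end, for the whole second after the job is handed in: Rose plate held still by its clear part, touching nothing else: centre within 60 mm of the card centre from above, 70 to 220 mm above the desk, label face within 57 degrees of straight up. Keeper bar hangs free by its eye on the peg. Teal plate still in its slot (all of step 1 and contact force between the fingers and rose above 0.5 N and contact force between the fingers and rose_frost below 0.3 N and angle between rose_center's own y axis and vertical below 1 rad and horizontal distance between rose_center and card below 0.06 m and height (world z) of rose_center between 0.07 and 0.22 m and linear speed of rose below 0.03 m/s and contact force between rose and card below 0.05 N and contact force between rose and rack below 0.05 N and horizontal distance between teal_center and rack below 0.038 m and height (world z) of teal_center below 0.036 m); the arm keeps its last pose, push and grip.
It fails at once if the fingers press on the frosted end of the rose plate (contact force between the fingers and rose_frost above 0.5 N).
It fails at once if the teal plate is lifted or shoved out of place (distance of teal_center from where it was at the start of the episode above 0.015 m).
It fails at once if a bystander is moved more than 30 mm (distance of any of polish_red, polish_lilac, polish_nude, cream_jar, compact, brush_cup from where it was at the start of the episode above 0.03 m).
It also fails if it takes over 64 s, if anything falls off the work surface, if the arm or the gripper's body presses on something with over 40 N, if the wrist force passes 120 N, or if a joint passes its speed limit or range.

## Robot

A 6-joint arm with a two-finger parallel gripper is mounted at the origin on the work surface. World frame = base frame: x ahead of the robot, y to its left, z up, the work surface at z = 0. Lengths are in m, angles in rad, forces in N, time in s.
With the tool pointing down it reaches from about 0.325 to 0.75 m from the base axis. Payload 7.6 kg.
Tool frame: the origin (TCP) lies midway between the tips of the shut fingers; the grasp point (between the pads) lies r.hold_point_z behind it (r.hold_point_z is the distance from the TCP to the grasp point, in m); x points along the fingers, y is the direction in which the jaws open and shut, and the axes are right-handed (so a half turn about x gives the same grasp; the last joint's range is limited). The gripper opens to 85 mm and grips with 20 to 120 N. Pads are 22 mm wide; open, the fingers measure 114 mm over their backs; the gripper's body (76 mm by 85 mm) begins 54 mm behind the grasp point. The pads swing forward as they close: fully open they stand 13 mm farther back than shut.
Start: joints at [-1.228, 0.052, 1.401, -0, 1.689, -0.07], TCP at [0.211, -0.481, 0.231] pointing down, gripper open.
Joint ranges: [-2.9, 2.9], [-0.91, 2.17], [0.12, 2.37], [-1.06, 4.2], [0.26, 2.73], [-2.93, 2.93]. Speed limits (rad/s): [2.57, 2.57, 3.01, 3.14, 3.14, 3.14].

## Interface

Orientations are given as a rotation vector (axis times angle).
In Python, from rig import read_state, cams, r, models gives the robot as it stands.
- The arm moves only by the tool carry_out, never from a script. Its argument "steps" is a list that holds one entry, the list of rows, each a list of 7 numbers: the opening, from 0 (shut) to 1 (fully open), then the shift along the tool's x, y, z in mm, then the turn, a rotation vector about the tool's x, y, z in rad. In form: [[[fingers, dx, dy, dz, wx, wy, wz], ...]]. A call has 1 to 20 rows; each row is the pose to reach, as a shift and turn from the pose measured when the call began, along the tool's axes at that moment; what a row does not reach only later rows make up. A row lasts 1/8 s, in which the tool goes at most 62.5 mm and 10.7 degrees, less where a joint would pass 70% of its speed; a pose out of reach is approached as far as the arm can. A call with a gripper value outside its range is refused whole. The fingers move at their own pace and stop on an object; "squeeze" is the grip in N (left out, the last holds). Time passes only in rows, so rows that repeat a pose let the fingers close. It gives the time, the measured TCP pose, the force and the opening at its end, in the units of the state.
- read_state(): the state, without advancing time (a new reading comes with each control period).
- cams.snapshot(name): name is "side" or "top" or "wrist"; returns the picture (400x640x3 uint8, blue, green, red); there is no depth.
- cams.camera_model(name): a dict with "camera_matrix" (3x3 intrinsics, pixels), "R" (3x3) and "t" (3): a world point X has camera coordinates R X + t. Camera axes: x right, y down, z forward; pixel columns grow to the right and rows downward; lengths in m; the calibration is good to about 2 mm. A picture is of the moment at which its call begins: read the wrist's pose just before it. camera_model takes no time and is no camera call; for the wrist camera it gives the pose at the moment of the call.
- r.finish_job(): hands the job in, once; it reports no verdict.
Trained networks look in the newest picture that a camera, given by its name, has taken for a name from the list of things; names that differ only in an ending like _2 or _b are one class to them, and where a whole thing is asked for, a point or a joint stands for the part that bears it (a point fixed in the world has none). Each returns a list of dicts, best first, with "conf" (0 to 1); they miss things now and then, are a little off and sometimes report something else, mostly with a low value. They report only what shows in the picture. A call takes as long as a camera call.
- models.masks_of(label, camera): "mask" (400x640 bool, what is visible of it) and "pixel" ([row, column] in pixels, amid what is visible of it).
The state is a dict: "time_s": time; "joints": joint angles; "joint_velocities": joint speeds; "effort": joint torques, N m; "tool_pos": TCP position; "tcp_rot": TCP orientation; "ft_force": force on the tool from outside, world axes, zero at the start; "wrist_torque": the same for the moment, N m; "opening": finger opening in m.
Only numpy, scipy, OpenCV 4.12 (cv2) and the standard library are available. Lean on these libraries where they do the work, as an engineer would, in place of code of your own. Each camera call takes 0.05 s, during which the arm holds its last target. There are 200 camera calls.

## Working session

There is one attempt and no reset: what is moved stays moved. The work goes in short steps, Python scripts to look and compute and a tool call to move; the robot and the scene stay as the last step left them, time stands still between calls to the robot, and variables do not carry over. Pictures are saved under pics/ and viewed, about 8 in all and at most 12, crops included, and the job is handed in when it is done.

Besides the shell and the picture viewer there is one more tool, called after "Call:" as name(argument=value, ...) on one line, values as JSON. carry_out: Moves the arm, as the interface text tells. Its arguments: {"type":"object","properties":{"steps":{"type":"array","items":{"type":"array","items":{"type":"array","items":{"type":"number"}}}},"squeeze":{"type":"number"}},"required":["steps"]}

```bash
ls; mkdir -p pics; python3 - <<'E'
from rig import read_state,cams,r,models
import cv2,numpy as np
s=read_state();print(s, r.hold_point_z)
for n in ["side","top","wrist"]:
    im=cams.snapshot(n);cv2.imwrite(f"pics/{n}0.png",im)
    m=cams.camera_model(n);print(n,m)
    for l in ["rack","keeper","peg_stand","card","rose","rose_frost","teal_center"]:
        d=models.masks_of(l,n);print(l,[(round(x['conf'],2),np.round(x['pixel']).tolist(),int(x['mask'].sum())) for x in d[:2]])
E
```

```text
pics
{'time_s': 0.0, 'joints': array([-1.22831059e+00,  5.28256550e-02,  1.40172292e+00, -1.48209609e-05,
        1.68859007e+00, -7.03141899e-02]), 'joint_velocities': array([ 0.00062168,  0.00071127, -0.00050246,  0.0014675 ,  0.0008919 ,
       -0.00109276]), 'effort': array([ 6.42321993e-04, -3.81682777e+01, -3.60177720e+01, -1.69688502e-05,
        6.40572020e-03, -7.60503298e-06]), 'tool_pos': array([ 0.21052748, -0.4806152 ,  0.23047915]), 'tcp_rot': array([ 1.99442031,  0.41919992, -1.99487746]), 'ft_force': array([ 0.24705191, -0.50061121, -0.81355747]), 'wrist_torque': array([ 0.01990689, -0.03648298, -0.04241497]), 'opening': 0.08554033202615609} 0.0187
side {'camera_matrix': array([[433.99519951,   0.        , 318.97047012],
       [  0.        , 433.99519951, 199.20584035],
       [  0.        ,   0.        ,   1.        ]]), 'R': array([[-0.96599707,  0.25852779,  0.00361019],
       [ 0.14379764,  0.54880387, -0.82349047],
       [-0.21487646, -0.79497025, -0.56731862]]), 't': array([0.51003442, 0.0759043 , 1.61703732])}
rack [(0.21, [244.0, 314.0], 221)]
keeper [(0.51
[... 717 characters left out ...]
.0], 347)]
peg_stand [(0.58, [202.0, 230.0], 790)]
card [(0.73, [197.0, 398.0], 1292), (0.71, [266.0, 356.0], 98)]
rose [(0.27, [206.0, 230.0], 815)]
rose_frost []
teal_center [(0.36, [205.0, 234.0], 682)]
wrist {'camera_matrix': array([[320.78673421,   0.        , 321.42040488],
       [  0.        , 320.78673421, 200.09532382],
       [  0.        ,   0.        ,   1.        ]]), 'R': array([[ 4.02250896e-01, -9.15529424e-01, -3.00194002e-04],
       [-8.71969721e-01, -3.83212215e-01,  3.04659161e-01],
       [-2.79039464e-01, -1.22287660e-01, -9.52461393e-01]]), 't': array([-0.52541446, -0.0396937 ,  0.38014461])}
rack []
keeper []
peg_stand []
card []
rose []
rose_frost []
teal_center []
```

```bash
python3 - <<'E'
import cv2
a=cv2.imread("pics/top0.png")[130:290,190:450]
cv2.imwrite("pics/topc.png",cv2.resize(a,None,fx=3,fy=3,interpolation=cv2.INTER_CUBIC))
a=cv2.imread("pics/side0.png")[150:350,200:460]
cv2.imwrite("pics/sidec.png",cv2.resize(a,None,fx=3,fy=3,interpolation=cv2.INTER_CUBIC))
E
```

```text
(no output)
```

View pics/topc.png

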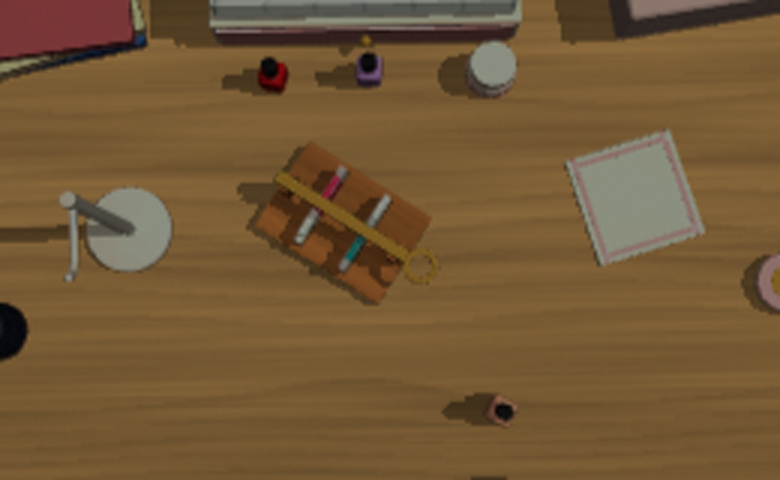

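View pics/sidec.png

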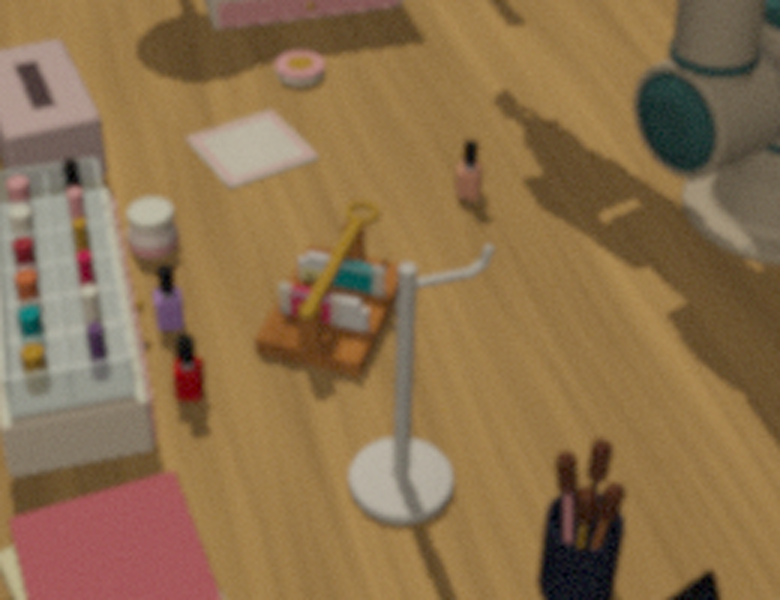

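```bash
cat > h.py <<'E'
from rig import read_state,cams,r,models
import cv2,numpy as np
from scipy.spatial.transform import Rotation as Ro
def ray(n,uv,z,m=None):
    m=m or cams.camera_model(n);K,R,t=[np.array(m[k]) for k in("camera_matrix","R","t")]
    d=R.T@np.linalg.inv(K)@np.array([uv[0],uv[1],1.]);c=-R.T@t
    return c+d*(z-c[2])/d[2]
def pix(n,X,m=None):
    m=m or cams.camera_model(n);K,R,t=[np.array(m[k]) for k in("camera_matrix","R","t")]
    p=K@(R@np.array(X)+t);return p[:2]/p[2]
def rel(p,R,s=None):
    """mm shift and turn rotvec from measured pose to target TCP pose"""
    s=s or read_state();R0=Ro.from_rotvec(s['tcp_rot'])
    return np.round(R0.inv().apply(np.array(p)-s['tool_pos'])*1000,1),np.round((R0.inv()*R).as_rotvec(),3)
def frame(x,y):
    x=np.array(x,float);x/=np.linalg.norm(x);y=np.array(y,float);y-=x*(x@y);y/=np.linalg.norm(y)
    return Ro.from_matrix(np.c_[x,y,np.cross(x,y)])
E
python3 - <<'E'
from h import *
f=lambda u,v,z:ray("top",(190+u/3,130+v/3),z).round(4)
for n,a in dict(barend=(280,178,.07),ring=(422,266,.069),rose_col=(335,183,.054),rose_fr=(307,226,.054),rose_e1=(343,168,.054),rose_e2=(298,242,.054),teal1=(388,197,.054),teal2=(343,270,.054),
 foot=(129,229,.012),tip=(70,277,.276),coltop=(68,200,.27),card=(635,197,.003),lil=(369,68,.04),red=(272,75,.04),jar=(492,68,.05),nude=(502,410,.04),
 rk1=(310,142,.02),rk2=(431,218,.02),rk3=(379,303,.02),rk4=(250,224,.02)).items(): print(n,f(*a))
g=lambda u,v,z:ray("side",(200+u/3,150+v/3),z).round(4)
for n,a in dict(ring=(362,213,.069),barend=(308,311,.07),tip=(489,247,.276),coltop=(407,266,.27),foot=(401,478,.012),card=(253,148,.003)).items(): print("s",n,g(*a))
E
```

```text
barend [0.6119 0.1165 0.07  ]
ring [ 0.5101 -0.0408  0.069 ]
rose_col [0.6075 0.0554 0.054 ]
rose_fr [0.5589 0.0878 0.054 ]
rose_e1 [0.6246 0.0461 0.054 ]
rose_e2 [0.5409 0.0981 0.054 ]
teal1 [ 0.5903 -0.0045  0.054 ]
teal2 [0.5083 0.0477 0.054 ]
foot [0.5639 0.2988 0.012 ]
tip [0.4905 0.2942 0.276 ]
coltop [0.5637 0.299  0.27  ]
card [ 0.5919 -0.296   0.003 ]
lil [0.7442 0.0147 0.04  ]
red [0.738  0.1277 0.04  ]
jar [ 0.739  -0.1274  0.05  ]
nude [ 0.349  -0.1278  0.04  ]
rk1 [0.6617 0.0855 0.02  ]
rk2 [ 0.5694 -0.0542  0.02  ]
rk3 [0.4719 0.008  0.02  ]
rk4 [0.5662 0.1563 0.02  ]
s ring [ 0.5135 -0.0326  0.069 ]
s barend [0.6119 0.1159 0.07  ]
s tip [0.4927 0.3018 0.276 ]
s coltop [0.5657 0.3013 0.27  ]
s foot [0.5665 0.3068 0.012 ]
s card [ 0.5927 -0.2882  0.003 ]
```

```bash
python3 - <<'E'
from h import *
s=read_state();M=Ro.from_rotvec(s['tcp_rot']).as_matrix();print(M.round(3))
yaw0=np.arctan2(M[1,1],M[0,1]);c=yaw0+1.228-.07
d=np.array([-.544,-.840]);eye=np.array([.5115,-.0375]);g=eye-.094*d;print("grip",g)
for sg in(1,-1):
    yv=sg*np.array([-d[1],d[0]]);ya=np.arctan2(yv[1],yv[0])
    for nm,p,yy in(("grasp",g,ya),("hang",(.40,.296),ya+np.deg2rad(125))):
        j1=np.arctan2(p[1],p[0]);j6=c+j1-yy;print(sg,nm,"j6",(j6+np.pi)%(2*np.pi)-np.pi)
    print(rel([*g,.17],frame([0,0,-1],[*yv,0])))
E
```

```text
[[ 0.     0.401 -0.916]
 [-0.    -0.916 -0.401]
 [-1.     0.     0.   ]]
grip [0.562636 0.04146 ]
1 grasp j6 0.6482243494462643
1 hang j6 -0.9699227915166038
(array([  61.3, -337.3, -532. ]), array([-0.583,  0.   , -0.   ]))
-1 grasp j6 -2.493368304143529
-1 hang j6 2.1716698620731893
(array([  61.3, -337.3, -532. ]), array([ 2.558, -0.   , -0.   ]))
```

Call:
carry_out(steps=[[[1,61,-337,-532,-0.583,0,0],[1,61,-337,-532,-0.583,0,0],[1,61,-337,-532,-0.583,0,0],[1,61,-337,-532,-0.583,0,0],[1,61,-337,-532,-0.583,0,0],[1,61,-337,-532,-0.583,0,0],[1,61,-337,-532,-0.583,0,0],[1,61,-337,-532,-0.583,0,0],[1,61,-337,-532,-0.583,0,0],[1,61,-337,-532,-0.583,0,0],[1,61,-337,-532,-0.583,0,0],[1,61,-337,-532,-0.583,0,0],[1,61,-337,-532,-0.583,0,0],[1,61,-337,-532,-0.583,0,0],[0.6,61,-337,-532,-0.583,0,0],[0.6,61,-337,-532,-0.583,0,0],[0.6,61,-337,-532,-0.583,0,0]]])

```text
time_s: 3.32
tool_pos: [0.5627, 0.0411, 0.1703]
tcp_rot: [1.619, 0.88, -1.619]
ft_force: [-0.3, 0.5, -0.2]
opening: 0.0509
```

```bash
python3 - <<'E'
from h import *
im=cams.snapshot("wrist");m=cams.camera_model("wrist");print(read_state()['joints'].round(3))
np.savez("w1.npz",**m)
for X in([.562,.041,.074],[.5115,-.0375,.0725],[.6,.06,.054]):print(pix("wrist",X,m).round(1))
cv2.imwrite("pics/w1.png",cv2.resize(im,(800,500)))
E
```

```text
[ 0.008  0.188  1.375 -0.     1.578  0.583]
[319.9 203. ]
[320.3 303.5]
[346.6 152.3]
```

View pics/w1.png

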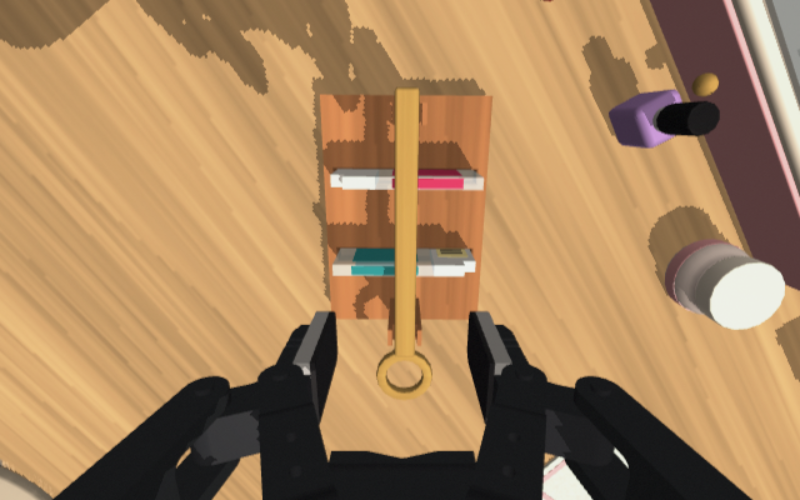

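```bash
python3 - <<'E'
from h import *
m=dict(np.load("w1.npz"));c=-m['R'].T@m['t'];print("cam",c)
print("nadir pix",pix("wrist",[c[0],c[1],0],m)*1.25)
f=lambda u,v,z:ray("wrist",(u/1.25,v/1.25),z,m).round(4)
e=f(404.5,374,.0725);b=f(407,89.5,.074);d=(e-b)[:2];L=np.linalg.norm(d);d/=L;print("eye",e,"end",b,L,d)
eye=e[:2];g=eye-.094*d;print("grip",g)
# check rack centre: corners
cs=[f(320,95,.02),f(492,97,.02),f(478,320,.02),f(331,318,.02)];print(cs,np.mean(cs,0))
for v in(170,178,188):print("rose",f(331,v,.054),f(484,v,.054))
print(rel([*g,.052],frame([0,0,-1],[-d[1],d[0],0])))
E
python3 - <<'E'
import cv2
a=cv2.imread("pics/w1.png")[150:300,320:500]
cv2.imwrite("pics/w1c.png",cv2.resize(a,None,fx=4,fy=4,interpolation=cv2.INTER_CUBIC))
E
```

```text
cam [0.60578466 0.10658061 0.31297347]
nadir pix [401.6658112  121.87011506]
eye [ 0.5163 -0.0354  0.0725] end [0.6176 0.1193 0.074 ] 0.1849156023703787 [-0.54781748 -0.83659788]
grip [0.56779484 0.0432402 ]
[array([0.5685, 0.1515, 0.02  ]), array([0.6664, 0.0867, 0.02  ]), array([ 0.5746, -0.0558,  0.02  ]), array([0.4754, 0.0105, 0.02  ])] [0.571225 0.048225 0.02    ]
rose [0.5521 0.1065 0.054 ] [0.634  0.0536 0.054 ]
rose [0.5491 0.1024 0.054 ] [0.6315 0.0491 0.054 ]
rose [0.5454 0.0972 0.054 ] [0.6284 0.0435 0.054 ]
(array([118.3,   3.1,  -4.5]), array([ 0.005,  0.   , -0.   ]))
```

View pics/w1c.png

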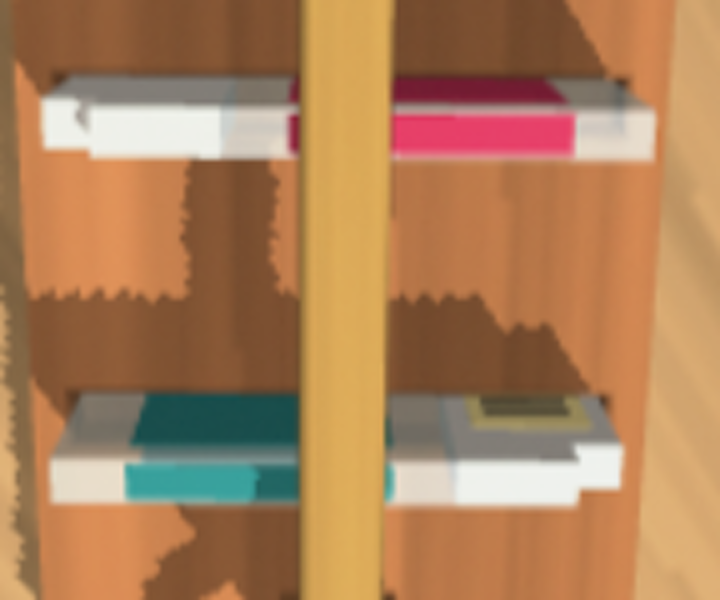

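Call:
carry_out(squeeze=40, steps=[[[0.6,60,3,-4,0.005,0,0],[0.6,100,3,-4,0.005,0,0],[0.6,117,3,-4,0.005,0,0],[0.6,117,3,-4,0.005,0,0],[0.1,117,3,-4,0.005,0,0],[0.05,117,3,-4,0.005,0,0],[0,117,3,-4,0.005,0,0],[0,117,3,-4,0.005,0,0],[0,117,3,-4,0.005,0,0],[0,117,3,-4,0.005,0,0]]])

```text
time_s: 4.62
tool_pos: [0.5683, 0.043, 0.0553]
tcp_rot: [1.624, 0.875, -1.62]
ft_force: [-1.5, 0.4, 5.5]
opening: 0.0133
```

```bash
python3 - <<'E'
from h import *
s=read_state();print(s['joints'].round(3),s['ft_force'].round(2))
print(rel([.401,.2965,.32],frame([0,0,-1],[-.03,1,0])))
E
```

```text
[0.011 0.302 1.479 0.    1.357 0.591] [-1.47  0.35  5.51]
(array([-265.1, -278.3, -120.8]), array([-2.181e+00,  1.000e-03, -3.000e-03]))
```

Call:
carry_out(steps=[[[0,-40,0,0,0,0,0],[0,-90,0,0,0,0,0],[0,-150,0,0,0,0,0],[0,-210,0,0,0,0,0],[0,-265,0,0,0,0,0],[0,-265,0,0,0,0,0],[0,-265,0,0,0,0,0]]])

```text
time_s: 5.5
tool_pos: [0.5674, 0.0429, 0.3196]
tcp_rot: [1.624, 0.876, -1.62]
ft_force: [1.0, 0.2, -1.9]
opening: 0.0131
```

```bash
python3 - <<'E'
from h import *
s=read_state();print(s['tool_pos'],s['opening'],s['ft_force'].round(2))
print(rel([.401,.2965,.32],frame([0,0,-1],[-.03,1,0])))
im=cams.snapshot("wrist");cv2.imwrite("pics/w2.png",im)
m=cams.camera_model("wrist");d=models.masks_of("keeper","wrist")
print([(x['conf'],x['pixel'],x['mask'].sum()) for x in d])
E
```

```text
[0.56740881 0.04294218 0.31958543] 0.013106975062963955 [ 0.97  0.24 -1.89]
(array([  -0.7, -278.2, -120.9]), array([-2.181e+00,  1.000e-03, -2.000e-03]))
[(0.63, [196.9, 320.5], np.int64(10131))]
```

Call:
carry_out(steps=[[[0,-1,-24,-10,-0.18,0,0],[0,-1,-48,-20,-0.36,0,0],[0,-1,-72,-31,-0.54,0,0],[0,-1,-96,-41,-0.72,0,0],[0,-1,-120,-51,-0.9,0,0],[0,-1,-140,-61,-1.08,0,0],[0,-1,-163,-71,-1.26,0,0],[0,-1,-186,-81,-1.44,0,0],[0,-1,-210,-91,-1.62,0,0],[0,-1,-232,-101,-1.8,0,0],[0,-1,-255,-111,-1.98,0,0],[0,-1,-278,-121,-2.15,0,0],[0,-1,-278,-121,-2.181,0,0],[0,-1,-278,-121,-2.181,0,0],[0,-1,-278,-121,-2.181,0,0],[0,-1,-278,-121,-2.181,0,0]]])

```text
time_s: 7.6
tool_pos: [0.4012, 0.296, 0.3193]
tcp_rot: [-0.022, 1.572, 0.022]
ft_force: [0.8, 0.3, -0.4]
opening: 0.0129
```

```bash
python3 - <<'E'
from h import *
s=read_state();print(s['tool_pos'],s['opening'],s['joints'].round(2))
im=cams.snapshot("wrist");m=cams.camera_model("wrist");np.savez("w3.npz",**m)
t=s['tool_pos'];e=t+[.094,.003,.0137]
print("ring pred",pix("wrist",e,m),"tip",pix("wrist",[.4915,.298,.276],m),"col",pix("wrist",[.565,.3015,.27],m))
cv2.imwrite("pics/w3.png",cv2.resize(im,(800,500)))
E
```

```text
[0.40124675 0.29603805 0.31926713] 0.012917227200186884 [ 0.56 -0.02  1.3   0.    1.86 -1.04]
ring pred [321.75521566 427.15895132] tip [320.31419396 344.91232551] col [322.05453987 414.27535679]
```

View pics/w3.png

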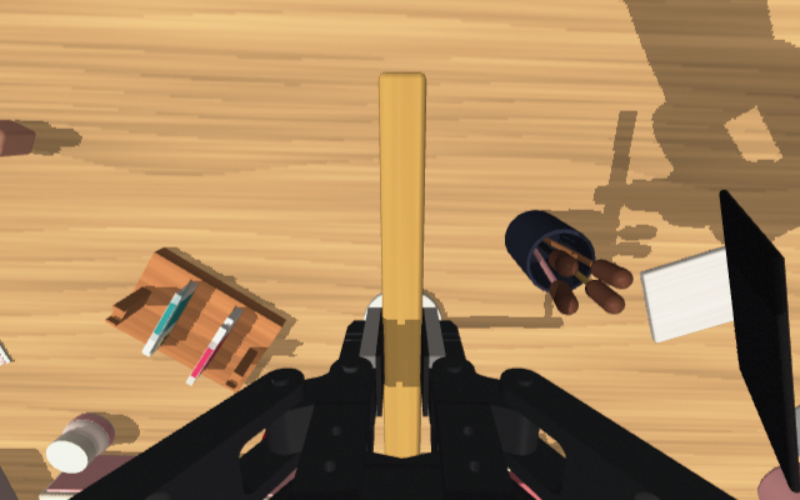

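```bash
python3 - <<'E'
from h import *
t=read_state()['tool_pos'];e=t+[.094,.003,.0137]
o=[]
for n,z in(("top",8),("side",6)):
    im=cams.snapshot(n);cv2.imwrite(f"pics/{n}3.png",im)
    p=pix(n,e);q=pix(n,[.4915,.298,.272]);print(n,p,q)
    c=np.array([200/z*2,150/z*2])/2; x0,y0=(np.array((p+q)/2)-[33,33]).astype(int)
    print("crop",x0,y0); o.append(cv2.resize(im[y0:y0+66,x0:x0+66],(396,396),interpolation=cv2.INTER_CUBIC))
cv2.imwrite("pics/ts3.png",np.hstack(o))
E
```

```text
top [205.60364824 219.19064927] [212.38658509 222.08765686]
crop 175 187
side [363.09923976 214.04278447] [362.85377866 232.57640725]
crop 329 190
```

View pics/ts3.png

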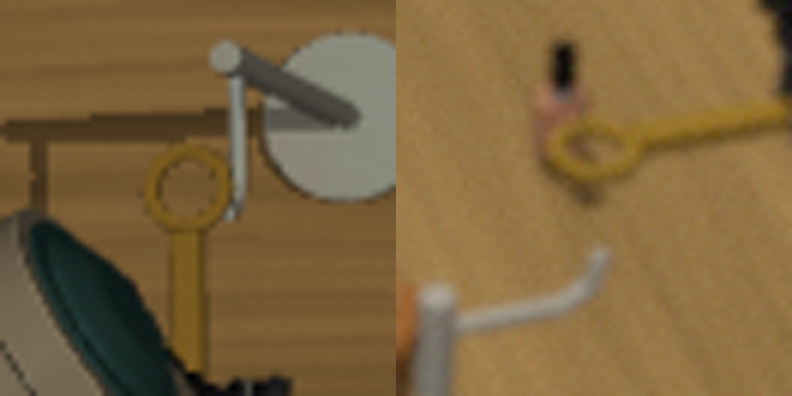

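```bash
cat >> h.py <<'E'
from scipy.optimize import least_squares
def tri(obs):
    return least_squares(lambda X:np.concatenate([pix(n,X)-p for n,p in obs]),[.5,.2,.2])
E
python3 - <<'E'
from h import *
print(read_state()['tool_pos'])
for n,a,b in(("ring",(206.2,218.2),(361.7,214.3)),("tip",(213.8,222.3),(363.,231.7)),("col",(212.7,196.7),(336,239.2))):
    q=tri([("top",a),("side",b)]);print(n,q.x.round(4),q.fun.round(1))
    for c,p in(("top",a),("side",b)):print(c,ray(c,p,{"ring":.333,"tip":.276,"col":.27}[n]).round(4))
E
```

```text
[0.40109322 0.29628226 0.3193909 ]
ring [0.4981 0.2979 0.3318] [ 0.  -0.1  0.1  0. ]
top [0.4978 0.2976 0.333 ]
side [0.4989 0.2993 0.333 ]
tip [0.4903 0.2943 0.2718] [-0.1  0.2 -0.2 -0. ]
top [0.4906 0.2929 0.276 ]
side [0.4918 0.2993 0.276 ]
col [0.5642 0.2998 0.2667] [ 0. -0.  0.  0.]
top [0.5636 0.2989 0.27  ]
side [0.5655 0.3035 0.27  ]
```

Call:
carry_out(steps=[[[0,0,-2,-4,0,0,0],[0,30,-2,-4,0,0,0],[0,50,-2,-4,0,0,0],[0,60,-2,-4,0,0,0],[0,66,-2,-4,0,0,0],[0,71,-2,-4,0,0,0],[0,71,-2,-4,0,0,0],[0,71,-2,-4,0,0,0]]])

```text
time_s: 8.75
tool_pos: [0.3972, 0.2943, 0.2489]
tcp_rot: [-0.023, 1.571, 0.023]
ft_force: [0.6, 0.7, -0.3]
opening: 0.0126
```

```bash
python3 - <<'E'
from h import *
print(read_state()['tool_pos'])
o=[]
for n,q in(("top",(175,187)),("side",(329,190))):
    im=cams.snapshot(n);x0,y0=q
    o.append(cv2.resize(im[y0:y0+66,x0:x0+66],(396,396),interpolation=cv2.INTER_CUBIC))
cv2.imwrite("pics/ts4.png",np.hstack(o))
E
```

```text
[0.39724816 0.2942805  0.24889154]
```

View pics/ts4.png

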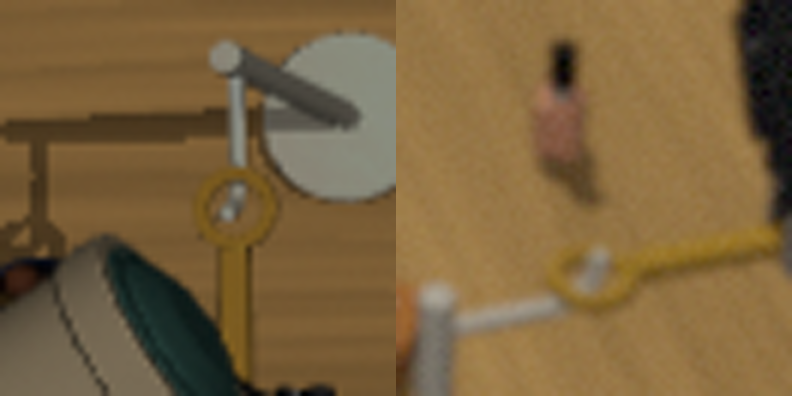

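Call:
carry_out(steps=[[[0,3,0,0,0,0,0],[0,3,0,0,0,0,0],[1,3,0,0,0,0,0],[1,3,0,0,0,0,0],[1,3,0,0,0,0,0],[1,3,0,0,0,0,0],[1,3,0,0,0,0,0],[1,3,0,0,0,0,0],[1,3,0,0,0,0,0],[1,3,0,0,0,0,0]]])

```text
time_s: 10.1
tool_pos: [0.3972, 0.2943, 0.2458]
tcp_rot: [-0.023, 1.571, 0.023]
ft_force: [-0.1, 0.5, 0.3]
opening: 0.0853
```

```bash
python3 - <<'E'
from h import *
s=read_state();print(s['tool_pos'])
im=cams.snapshot("side");cv2.imwrite("pics/s5.png",cv2.resize(im[180:330,290:440],(600,600),interpolation=cv2.INTER_CUBIC))
# rose targets: rack yaw dir d along bar; rose centre
d=np.array([-.548,-.8366]);c=np.array([.588,.0733])
px=np.array([d[1],-d[0]]) # plate x towards frosted
print("plate x",px)
g=c-.028*px;print("grip",g)
for sg in(1,-1):
    y=sg*d;print(sg,rel([*g,.15],frame([0,0,-1],[*y,0])))
E
```

```text
[0.39721182 0.29427699 0.24580316]
plate x [-0.8366  0.548 ]
grip [0.6114248 0.057956 ]
1 (array([  95.7, -242.6,  207.2]), array([-2.532e+00,  1.000e-03, -0.000e+00]))
-1 (array([  95.7, -242.6,  207.2]), array([ 0.609, -0.   , -0.   ]))
```

View pics/s5.png

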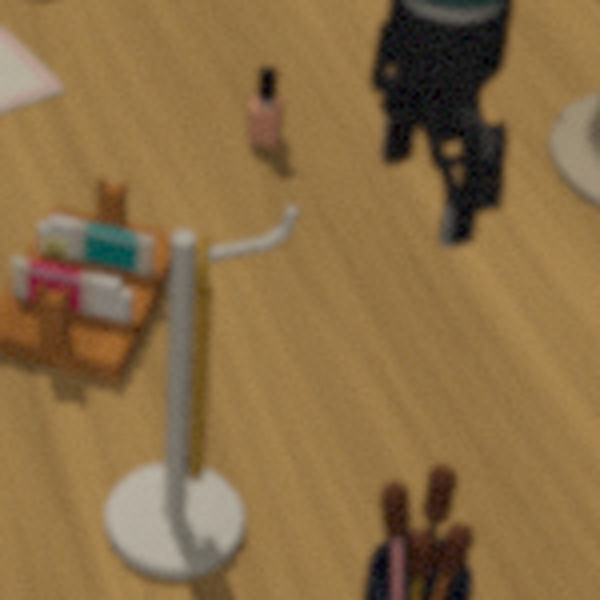

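Call:
carry_out(steps=[[[1,-50,0,0,0,0,0],[1,-70,0,0,0.15,0,0],[1,-70,-25,20,0.33,0,0],[1,-70,-60,50,0.51,0,0],[1,-70,-95,80,0.69,0,0],[1,-70,-130,110,0.87,0,0],[1,-70,-165,140,1.05,0,0],[1,-50,-200,170,1.23,0,0],[1,-20,-235,200,1.41,0,0],[1,10,-243,207,1.59,0,0],[1,35,-243,207,1.77,0,0],[1,46,-243,207,1.95,0,0],[1,46,-243,207,2.13,0,0],[1,46,-243,207,2.31,0,0],[1,46,-243,207,2.49,0,0],[1,46,-243,207,2.67,0,0],[1,46,-243,207,2.67,0,0]]])

```text
time_s: 12.28
tool_pos: [0.6113, 0.0575, 0.1995]
tcp_rot: [1.94, 0.499, -1.94]
ft_force: [-0.0, -0.2, -0.5]
opening: 0.0856
```

```bash
python3 - <<'E'
from h import *
d=np.array([-.548,-.8366]);c=np.array([.588,.0733]);px=np.array([d[1],-d[0]]);g=c-.028*px
s=read_state();print(s['joints'].round(2),rel([*g,.17],frame([0,0,-1],[*d,0])))
E
```

```text
[0.03 0.31 1.17 0.   1.66 1.1 ] (array([29.5, -0.3, -0.4]), array([1.082, 0.   , 0.   ]))
```

Call:
carry_out(steps=[[[0.4,10,0,0,0.18,0,0],[0.4,20,0,0,0.36,0,0],[0.4,29,0,0,0.54,0,0],[0.4,29,0,0,0.72,0,0],[0.4,29,0,0,0.9,0,0],[0.4,29,0,0,1.08,0,0],[0.4,29,0,0,1.082,0,0],[0.4,29,0,0,1.082,0,0],[0.4,29,0,0,1.082,0,0]]])

```text
time_s: 13.4
tool_pos: [0.6112, 0.0575, 0.1705]
tcp_rot: [-1.893, 0.561, 1.894]
ft_force: [0.4, -0.0, -0.2]
opening: 0.0344
```

```bash
python3 - <<'E'
from h import *
s=read_state();print(s['tool_pos'],s['joints'].round(2),s['opening'])
im=cams.snapshot("wrist");m=cams.camera_model("wrist");np.savez("w6.npz",**m)
c=-m['R'].T@m['t'];print("cam",c,"nadir",pix("wrist",[c[0],c[1],0],m)*1.25)
d=np.array([-.548,-.8366]);C=np.array([.588,.0733]);px=np.array([d[1],-d[0]])
for x in(-50,-28,20,50):print(x,pix("wrist",[*(C+x/1000*px),.054],m)*1.25)
cv2.imwrite("pics/w6.png",cv2.resize(im,(800,500)))
E
```

```text
[0.6112418  0.05746976 0.17052944] [0.03 0.33 1.21 0.   1.6  2.18] 0.03441258146759633
cam [0.677352   0.01442228 0.31315207] nadir [402.30473148 121.28320157]
-50 [401.50234302 212.16016898]
-28 [401.38718765 244.10976761]
20 [401.15478022 308.59068763]
50 [401.02128489 345.62866753]
```

View pics/w6.png

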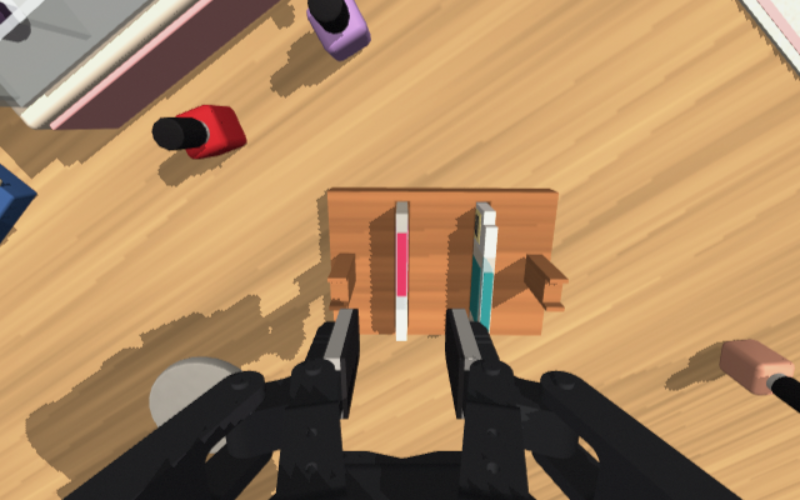

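Call:
carry_out(squeeze=40, steps=[[[0.4,50,0,-2,0,0,0],[0.4,90,0,-2,0,0,0],[0.4,120,0,-2,0,0,0],[0.4,135,0,-2,0,0,0],[0.4,141,0,-2,0,0,0],[0.4,141,0,-2,0,0,0],[0,141,0,-2,0,0,0],[0,141,0,-2,0,0,0],[0,141,0,-2,0,0,0],[0,141,0,-2,0,0,0],[0,141,0,-2,0,0,0]]])

```text
time_s: 14.82
tool_pos: [0.6137, 0.0565, 0.0309]
tcp_rot: [-1.895, 0.561, 1.891]
ft_force: [-0.7, -0.0, 6.2]
opening: 0.0076
```

Call:
carry_out(steps=[[[0,-15,0,0,0,0,0],[0,-40,0,0,0,0,0],[0,-80,0,0,0,0,0],[0,-120,0,0,0,0,0],[0,-140,0,0,0,0,0],[0,-140,0,0,0,0,0],[0,-140,0,0,0,0,0]]])

```text
time_s: 15.7
tool_pos: [0.6128, 0.0564, 0.1697]
tcp_rot: [-1.893, 0.562, 1.893]
ft_force: [-1.2, -0.0, -0.6]
opening: 0.0073
```

```bash
python3 - <<'E'
from h import *
s=read_state();print(s['tool_pos'],s['joints'].round(2),s['opening'])
T=Ro.from_rotvec(s['tcp_rot'])
# plate centre in tool frame: +30mm along tool z; depth: at grasp TCP z .0309, centre z .030
pc=np.array([.0009,0,.030])
card=np.array([.592,-.293]);rad=card/np.linalg.norm(card)
tilt=np.deg2rad(45)
x=np.r_[rad*np.sin(tilt),-np.cos(tilt)];y=np.r_[rad*np.cos(tilt),np.sin(tilt)]
Rf=frame(x,y);tcp=np.r_[card,.125]-Rf.apply(pc);print("tcp",tcp,"label",Rf.as_matrix()[:,1],"frost",Rf.as_matrix()[:,2])
# intermediate: tool down, above card, yaw radial
Rd=frame([0,0,-1],[*rad,0]);p=np.r_[card,.20]-Rd.apply(pc)
print("inter",p,rel(p,Rd)); 
R0=Rd; print("final from inter",np.round(Rd.inv().apply(tcp-p)*1000,1),(Rd.inv()*Rf).as_rotvec())
im=cams.snapshot("wrist");cv2.imwrite("pics/w7.png",cv2.resize(im,(640,400)))
E
```

```text
[0.61284829 0.05636715 0.16965719] [0.03 0.33 1.21 0.   1.6  2.18] 0.007304882912680114
tcp [ 0.60473693 -0.26583061  0.1256364 ] label [ 0.63373491 -0.31365596  0.70710678] frost [-4.43576514e-01 -8.96236507e-01 -1.11022302e-16]
inter [ 0.6053073 -0.2661129  0.2009   ] (array([ -31.4,  274.3, -169.7]), array([-1.688e+00, -0.000e+00,  1.000e-03]))
final from inter [75.3 -0.6  0. ] [2.56337989e-16 5.69639976e-17 7.85398163e-01]
```

View pics/w7.png

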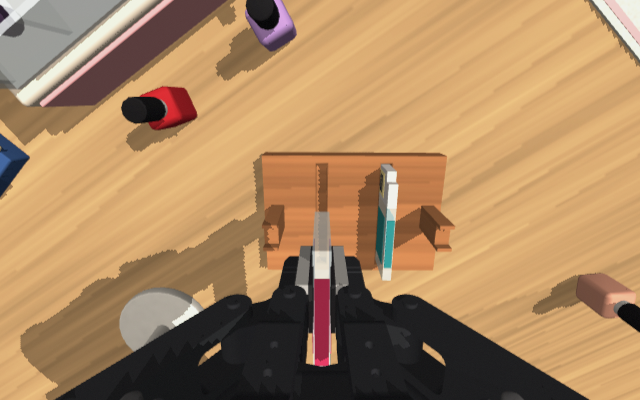

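Call:
carry_out(steps=[[[0,-5,20,-12,-0.12,0,0],[0,-10,50,-31,-0.3,0,0],[0,-15,80,-50,-0.48,0,0],[0,-20,110,-68,-0.66,0,0],[0,-25,140,-87,-0.84,0,0],[0,-31,170,-105,-1.02,0,0],[0,-31,200,-124,-1.2,0,0],[0,-31,230,-142,-1.38,0,0],[0,-31,255,-158,-1.55,0,0],[0,-31,274,-170,-1.65,0,0],[0,-31,274,-170,-1.688,0,0],[0,-31,274,-170,-1.688,0,0],[0,-31,274,-170,-1.688,0,0]]])

```text
time_s: 17.38
tool_pos: [0.6055, -0.2657, 0.1993]
tcp_rot: [1.539, 0.957, -1.541]
ft_force: [-0.2, 0.2, -0.2]
opening: 0.007
```

Call:
carry_out(steps=[[[0,5,0,0,0,0,0.1],[0,15,0,0,0,0,0.2],[0,25,0,0,0,0,0.32],[0,40,0,0,0,0,0.44],[0,55,0,0,0,0,0.56],[0,68,0,0,0,0,0.68],[0,75,0,0,0,0,0.785],[0,75,0,0,0,0,0.785],[0,75,0,0,0,0,0.785],[0,75,0,0,0,0,0.785],[0,75,0,0,0,0,0.785],[0,75,0,0,0,0,0.785]]])

```text
time_s: 18.88
tool_pos: [0.6056, -0.2657, 0.1246]
tcp_rot: [1.635, 0.27, -0.968]
ft_force: [0.5, 0.3, -0.4]
opening: 0.0072
```

```bash
python3 - <<'E'
from h import *
s=read_state();R=Ro.from_rotvec(s['tcp_rot']);M=R.as_matrix()
print(s['tool_pos'],s['joints'].round(2),s['opening'],s['joint_velocities'].round(3));c=s['tool_pos']+R.apply([.0009,0,.03])
print("plate centre",c,"label tilt deg",np.degrees(np.arccos(M[2,1])))
a=cams.snapshot("top");b=cams.snapshot("side");p=pix("top",c).astype(int);print(p,pix("side",c),pix("top",[.592,-.293,.003]))
A=cv2.resize(a[150:250,350:450],(400,400),interpolation=cv2.INTER_CUBIC);B=cv2.resize(b[160:330,250:420],(400,400),interpolation=cv2.INTER_CUBIC)
cv2.imwrite("pics/f.png",np.hstack([A,B]))
E
```

```text
[ 0.60559967 -0.26567143  0.12463458] [-0.47  0.04  1.81  0.02  0.52 -0.02] 0.007164504279797921 [-0.     0.     0.009  0.    -0.002 -0.002]
plate centre [ 0.59283582 -0.292828    0.1239906 ] label tilt deg 45.136433865789094
[408 190] [282.74511287 172.5010844 ] [400.8065505  195.65271048]
```

View pics/f.png

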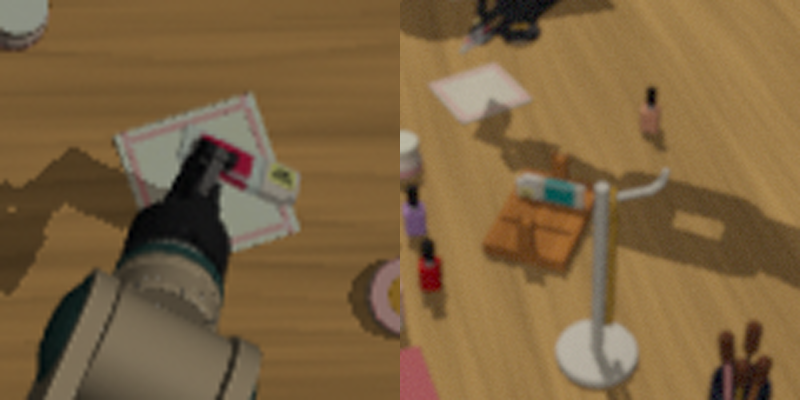

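The plate is over the card with the yellow label facing up. The keeper hangs on the peg and the teal plate is still in its slot.

```bash
python3 -c "
from rig import r
print(r.finish_job())"
```

```text
the job is handed in; nothing more can be done
None
```

The job is done and handed in at about 19 s of the 64 s allowed. `finish_job` reports no verdict.

- **Keeper bar:** I lifted it off the rack, threaded its ring over the upturned peg and let it go. In the last side view it hangs by its eye beside the column. I did not measure the eye's distance from the saddle; I estimate about 25 mm (the limit is 42 mm).
- **Rose plate:** I gripped it on its clear part, 28–30 mm from its centre on the side away from the frosted end, and drew it straight up out of the rack. It is held 124 mm above the desk. From the tool pose, its centre is within about 2 mm of the measured card centre. The label is tipped 45° from straight up, and the top view shows the yellow label uppermost.
- **Everything else:** The last side view shows the teal plate still in its slot. The polish bottles showed no visible shift in that view. I saw no contact with the cream jar, compact or brush cup, but did not measure them again.

None of my checks failed. The top and side cameras disagreed by up to about 8 mm on some points, so I corrected with close-up or two-camera measurements before acting. The force reading showed 5–6 N upward each time the gripper closed; it was gone after lifting, and I did not find the cause.

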